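# Hold a glued bracket square in the jig

### The job

Pick up the wooden bracket (the flat plate with an upright rib on it) and set it flat on the board of the glue-up jig, in the corner: one long side of its base against the long fence, and its square end, where the rib is flush with the base, against the end stop. Press it firmly against both fences at once and finish like that, still holding and pressing it into the corner so the joint can set. Leave the other things on the bench where they are.

Things in the scene. Friction and masses are not known exactly. Their poses are not given: they have to be found in the camera images.
- bracket_rib (a point): Grasp point on the bracket's rib: middle of the rib's length and thickness, 45 mm above the bracket's underside, 17 mm below the rib's top. Axes: x along the base plate, from the square end (at x = -35 mm) to the other end (x = +65 mm); y across (base sides at +-30 mm, rib faces at +-9 mm); z up.
- corner (a point): Inner corner of the fixed glue-up jig: where the inner faces of its two fences meet on top of its grey board (190 x 150 mm, top 12 mm above the bench). x runs along the long fence, away from the end stop; y points into the long fence; z up. The free board lies at x 0 to 167 mm, y 0 to -127 mm. All of it is rigid; friction on it is 0.5 to 0.75.
- long_fence: Long fence of the jig: dark wooden strip 160 mm long, 18 mm wide, 18 mm high above the board, on the corner's y > 0 side, its inner face running from the corner's x = 5 mm to 165 mm. Origin: centre of its underside. Axes as those of the corner.
- end_stop: End stop of the jig: dark wooden strip 118 mm long (across, along the corner's y), 18 mm wide, 18 mm high above the board, on the corner's x < 0 side, its inner face running from the corner's y = -122 mm to -4 mm. Origin: centre of its underside. Axes as those of the corner.
- bracket: Loose wooden bracket, about 120 g, flat on the bench: plywood base plate 100 x 60 x 16 mm with an upright rib along its middle, 18 mm thick, 70 mm long, top 62 mm above the underside. The rib is flush with the plate at the square end and stops 30 mm short of the other end. Origin: centre of the base plate's underside; axes as those of bracket_rib.
- flat_plate: Bystander, loose: plain plywood plate 100 x 60 x 16 mm without a rib. Origin: centre of underside.
- core_block: Bystander, loose: stepped plywood block, 80 x 45 mm, 32 mm high at one end and 18 mm at the other. Origin: centre of underside.
- glue_tin: Bystander, loose: small steel tin, 44 mm across, 50 mm high. Origin: centre of underside.
- frame_a: Bystander, loose: finished wooden frame of two splayed slats, about 270 x 100 mm, 24 mm high, lying on the far left of the bench. Origin on its underside, near its middle.
- frame_b: Bystander, loose: a like frame on the far right of the bench.
- glue_brush: Bystander, loose: brush 170 mm long, lying on the near right of the bench. Origin: underneath, near its middle.
Things that resemble listed ones, but are neither listed nor needed, are in the scene too. What is shaped like the bracket but pink is not meant.

How it is judged:
By the outcome, as a careful person would: the job done as asked, in the order asked, and still so for the second after the job is handed in, while the arm keeps its last pose, push and grip.
It also fails if it takes over 54 s, if anything falls off the work surface, if the arm or the gripper's body presses on something with over 40 N, if the wrist force passes 120 N, or if a joint passes its speed limit or range.

### The arm

A 7-joint arm with a two-finger parallel gripper is mounted at the origin on the work surface. World frame = base frame: x ahead of the robot, y to its left, z up, the work surface at z = 0. Lengths are in m, angles in rad, forces in N, time in s.
With the tool pointing down it reaches from about 0.35 to 0.9 m from the base axis. Payload 19.9 kg.
Tool frame: the origin (TCP) lies on the centre line of the jaws, within the pads' length; the fingertips stand 14 mm ahead of it and the grasp point (between the pads) lies 5 mm behind it; z points along the fingers, y is the line along which they close (so a half turn about z gives the same grasp; the last joint's range is limited). The gripper opens to 94 mm and grips with 3 to 60 N. Pads are 16 mm wide; open, the fingers measure 119 mm over their backs; the gripper's body (75 mm by 177 mm) begins 78 mm behind the grasp point.
Start: joints at [-1.206, 0.417, -0.01, 1.614, 0.005, 1.111, -0.053], TCP at [0.247, 0.574, 0.219] pointing down, gripper open.
Joint ranges: [-2.81, 2.81], [-0.39, 2.02], [-1.27, 1.25], [0.06, 2.57], [-1.19, 4.33], [0.19, 2], [-2.82, 2.82]. Speed limits (rad/s): [1.89, 1.89, 2.39, 2.39, 3.01, 3.01, 3.01].

### API

Orientations are given as [roll, pitch, yaw] about the fixed x, y, z axes, in that order (R = Rz(yaw) Ry(pitch) Rx(roll)).
In Python, from station import manip gives the robot as it stands. The module is installed in compiled form; this text tells all that it offers.
- The arm moves only by the shell command python3 -m inch 'ROWS' [OPENING] [FORCE]. ROWS is JSON, a list of rows, each a list of 2 entries, a list of its own where there are three numbers: the shift along the tool's x, y, z normalised to -1 to 1, where 1 is 250 mm, then the turn about the tool's z normalised to -1 to 1, where 1 is 2 pi rad. In form: [[[x, y, z], turn], ...]. A call has 1 to 8 rows; each row is the pose to reach, as a shift and turn from the pose commanded when the call began, along the tool's axes at that moment, turning the shorter way round; what a row does not reach only later rows make up. A row lasts 1/8 s, in which the tool goes at most 62.5 mm and 10.7 degrees, less where a joint would pass 70% of its speed; a pose out of reach is approached as far as the arm can. A call with a number of a shift or a turn outside -1 to 1 is refused whole. A call with a gripper value outside its range is refused whole. OPENING is the closure, from -1 (fully open) to 1 (shut), set as the call begins (- or left out, the last holds). The fingers move at their own pace and stop on an object; FORCE is the grip in N (left out, the last holds). Time passes only in rows, so rows that repeat a pose let the fingers close. It gives the time, the measured TCP pose, the force, the opening and the grip force at its end, in the units of the state.
- manip.read_state(): the state, without advancing time (a new reading comes with each control period).
- manip.get_image(name): name is "scene" or "top" or "wrist"; returns a dict with "image" (384x512x3 uint8, blue, green, red), "intrinsics" (3x3 intrinsics, pixels), "rvec" (rotation vector, rad) and "tvec" (3), from world to camera coordinates, as OpenCV has them; the wrist camera has in their place "hand_eye" (4x4, takes a point from camera to tool coordinates, whose origin is the TCP and whose axes are the flange's). Camera axes: x right, y down, z forward; pixel columns grow to the right and rows downward; lengths in m; the calibration is good to about 2 mm. A picture is of the moment at which its call begins: read the wrist's pose just before it. There is no depth.
- manip.finish_job(): hands the job in; it is judged then, once.
Trained networks look in a picture, given as the dict that the camera call returned (one of the last four; its "shot" number tells which), for a name from the list of things; names that differ only in an ending like _2 or _b are one class to them, and where a whole thing is asked for, a point or a joint stands for the part that bears it (a point fixed in the world has none). Each returns a list of dicts, best first, with "p" (0 to 1); they miss things now and then, are a little off and sometimes report something else, mostly with a low value. They report only what shows in the picture. A call takes as long as a camera call. They do not tell look-alikes from the thing itself.
- manip.recognise(picture, label): "at" ([row, column] in pixels, amid what is visible of it).
- manip.trace(picture, label): "region" (384x512 bool, what is visible of it) and "at" ([row, column] in pixels, amid what is visible of it).
- manip.place_of(picture, label): "at" ([row, column] in pixels: a listed point, or the origin of a listed thing).
The state is a dict: "time_s": time; "joint_pos": joint angles; "qd": joint speeds; "joint_torque": joint torques, N m; "ee_pos": TCP position; "eef_rot": TCP orientation; "contact_force": force on the tool from outside, world axes, zero at the start; "wrist_torque": the same for the moment, N m; "opening": finger opening in m; "grasp_force": force on a finger pad.
Only numpy, scipy, OpenCV 4.12 (cv2) and the standard library are available. Lean on these libraries where they do the work, as an engineer would, in place of code of your own. Each camera call takes 0.05 s, during which the arm holds its last target. There are 200 camera calls.

## Working session

There is one attempt and no reset: what is moved stays moved. The work goes in short steps, Python scripts to look and compute and a shell command to move; the robot and the scene stay as the last step left them, time stands still between calls to the robot, and variables do not carry over. Pictures are saved under pics/ and viewed, at most 10 in all, crops included, and the job is handed in when it is done.

```bash
mkdir -p pics; cat > h.py <<'E'
import numpy as np, cv2
from station import manip
from scipy.spatial.transform import Rotation as R
def ray(pic,at,z,pose=None):
    K=np.array(pic["intrinsics"]); d=np.linalg.inv(K)@[at[1],at[0],1.]
    if "hand_eye" in pic:
        H=np.array(pic["hand_eye"]); T=np.eye(4); T[:3,:3]=R.from_euler('xyz',pose[1]).as_matrix(); T[:3,3]=pose[0]
        M=T@H; o=M[:3,3]; v=M[:3,:3]@d
    else:
        r=cv2.Rodrigues(np.array(pic["rvec"],float))[0]; o=-r.T@np.array(pic["tvec"],float).ravel(); v=r.T@d
    return o+v*(z-o[2])/v[2]
def proj(pic,P):
    return cv2.projectPoints(np.array(P,float).reshape(-1,1,3),np.array(pic["rvec"],float),np.array(pic["tvec"],float),np.array(pic["intrinsics"]),None)[0].reshape(-1,2)
E
python3 - <<'E'
from h import *
s=manip.read_state(); print({k:np.round(v,3).tolist() for k,v in s.items()})
ims=[]
for n in ("top","scene"):
    p=manip.get_image(n); ims.append(p["image"])
    for l,z in (("bracket_rib",.045),("bracket",0),("corner",.012),("long_fence",.012),("end_stop",.012),("flat_plate",0)):
        for r in manip.place_of(p,l)[:3]: print(n,l,round(r["p"],2),np.round(r["at"]),np.round(ray(p,r["at"],z),4))
cv2.imwrite("pics/a.png",ims[0]);cv2.imwrite("pics/b.png",ims[1])
E
```

```text
{'time_s': 0.0, 'joint_pos': [-1.205, 0.418, -0.01, 1.614, 0.005, 1.111, -0.053], 'qd': [-0.002, 0.0, -0.001, 0.001, -0.0, -0.0, 0.002], 'joint_torque': [0.002, -85.125, 0.64, -42.599, -0.049, 0.019, 0.0], 'ee_pos': [0.247, 0.574, 0.219], 'eef_rot': [-3.14, 0.0, 2.735], 'contact_force': [0.644, -0.097, -0.451], 'wrist_torque': [-0.059, 0.008, -0.024], 'grasp_force': 0.0, 'opening': 0.094}
top bracket_rib 0.94 [314. 378.] [ 0.2112 -0.3334  0.045 ]
top bracket_rib 0.76 [191. 355.] [ 0.5131 -0.2878  0.045 ]
top bracket 0.83 [306. 369.] [ 0.2234 -0.3271  0.    ]
top bracket 0.64 [185. 350.] [ 0.5396 -0.2874  0.    ]
top corner 0.68 [192. 154.] [0.5075 0.2395 0.012 ]
top long_fence 0.65 [166. 165.] [0.579  0.2144 0.012 ]
top end_stop 0.78 [206. 174.] [0.4724 0.185  0.012 ]
top flat_plate 0.82 [205. 289.] [ 0.4801 -0.1213  0.    ]
top flat_plate 0.36 [231. 386.] [ 0.4163 -0.3797  0.    ]
scene bracket_rib 0.67 [198. 114.] [ 0.2155 -0.327   0.045 ]
scene bracket 0.89 [263. 190.] [ 0.5457 -0.2847  0.    ]
scene bracket 0.82 [209. 118.] [ 0.2166 -0.327   0.    ]
scene bracket 0.32 [238. 345.] [0.7798 0.0994 0.    ]
scene corner 0.55 [173. 306.] [0.5148 0.2302 0.012 ]
scene long_fence 0.59 [187. 319.] [0.59  0.208 0.012]
scene long_fence 0.41 [291. 286.] [ 0.7889 -0.1626  0.012 ]
scene long_fence 0.3 [216. 271.] [ 0.5754 -0.0047  0.012 ]
scene end_stop 0.67 [174. 289.] [0.4755 0.1835 0.012 ]
scene flat_plate 0.75 [222. 221.] [ 0.4819 -0.1263  0.    ]
```

View pics/a.png

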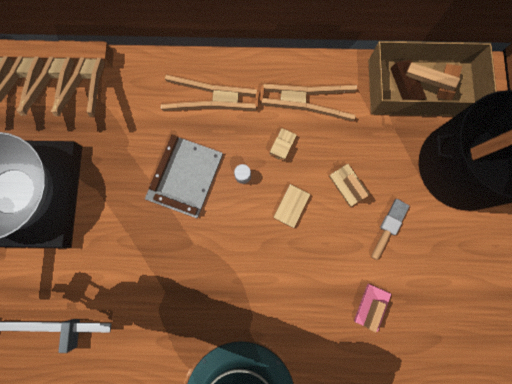

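View pics/b.png

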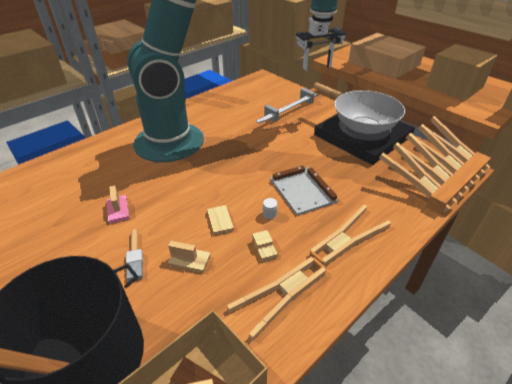

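The wooden bracket is at about (187,350) in the top picture, world (0.52,-0.29). The pink look-alike is at (306,372). The jig spans about (137–213, 150–222), with its corner at about (193,153), near (0.51,0.235) and a yaw of about -25°. I'll go above the jig and look from there.

```bash
python3 -m inch '[[[-0.2,-0.15,-0.16],0],[[-0.4,-0.29,-0.16],0],[[-0.6,-0.44,-0.16],0],[[-0.8,-0.58,-0.16],0],[[-1,-0.72,-0.2],0],[[-1,-0.72,-0.2],0]]' -1 20
python3 -m inch '[[[-0.2,-0.14,-0.1],0],[[-0.4,-0.29,-0.1],0],[[-0.6,-0.43,-0.1],0],[[-0.6,-0.43,-0.1],0],[[-0.6,-0.43,-0.1],0]]'
python3 - <<'E'
from h import *
s=manip.read_state(); pose=(s["ee_pos"],s["eef_rot"]); print(np.round(s["ee_pos"],4),np.round(s["eef_rot"],4))
p=manip.get_image("wrist"); print(np.round(p["hand_eye"],3).tolist())
cv2.imwrite("pics/c.png",p["image"])
for l,z in (("corner",.012),("long_fence",.012),("end_stop",.012)):
    for r in manip.place_of(p,l)[:3]: print(l,round(r["p"],2),np.round(r["at"]),np.round(ray(p,r["at"],z,pose),4))
E
```

```text
time_s: 1.45
ee_pos: [0.4081, 0.3062, 0.2704]
eef_rot: [3.141, 0.001, 2.729]
contact_force: [-0.6, 0.6, -0.7]
opening: 0.0938
grasp_force: 0.0
time_s: 2.08
ee_pos: [0.5006, 0.1525, 0.2943]
eef_rot: [-3.141, -0.0, 2.735]
contact_force: [-0.4, 0.8, -0.1]
opening: 0.0944
grasp_force: 0.0
[0.5006 0.1525 0.2943] [-3.1415e+00 -4.0000e-04  2.7354e+00]
[[0.001, -0.966, -0.257, 0.073], [1.0, 0.001, 0.001, 0.002], [-0.001, -0.257, 0.966, -0.166], [0.0, 0.0, 0.0, 1.0]]
corner 0.93 [147. 315.] [0.5089 0.2379 0.012 ]
long_fence 0.8 [205. 323.] [0.5926 0.2185 0.012 ]
```

View pics/c.png

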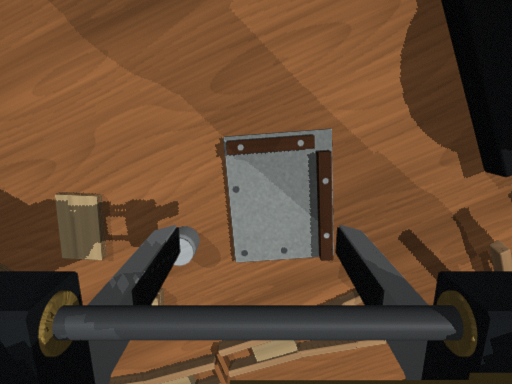

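The jig is at (130–262, 222–333). The long fence is on the right, with its inner edge at about column 317–321. The end stop is along the top, with its lower edge at about row 150–155. Next I'll fit these edges using the grey board.

```bash
python3 - <<'E'
from h import *
s=manip.read_state(); pose=(s["ee_pos"],s["eef_rot"])
p=manip.get_image("wrist"); im=p["image"]
hsv=cv2.cvtColor(im,cv2.COLOR_BGR2HSV); 
M=np.array([0]); 
H=np.array(p["hand_eye"]); print("cam world", R.from_euler('xyz',pose[1]).apply(H[:3,3])+pose[0])
for r in (160,180,200,220,240,250): print(r,[ (c,tuple(im[r,c].tolist())) for c in range(312,326,1)][::2])
board=(hsv[...,1]<60)&(hsv[...,2]>60)
# inner fence edge: rightmost board pixel left of col 330 before dark strip; rows 165..250
pr=[];
for r in range(165,250,3):
    c=300
    while board[r,c]: c+=1
    pr.append((r-0.0,c-.5))
pe=[]
for c in range(240,310,3):
    r=185
    while board[r,c]: r-=1
    pe.append((r+.5,c))
print(pr[::4],pe[::4])
def fit(L):
    W=np.array([ray(p,a,.012,pose)[:2] for a in L],np.float32)
    vx,vy,x,y=cv2.fitLine(W,cv2.DIST_HUBER,0,.01,.01).ravel(); 
    n=np.array([-vy,vx]); print("res",np.abs((W-[x,y])@n).max()); return np.array([vx,vy]),np.array([x,y])
d1,a1=fit(pr); d2,a2=fit(pe)
t=np.linalg.solve(np.c_[d1,-d2],a2-a1); print("corner",a1+t[0]*d1,"angles",np.degrees(np.arctan2(d1[1],d1[0])),np.degrees(np.arctan2(d2[1],d2[0])))
E
```

```text
cam world [0.43374789 0.18317109 0.45996092]
160 [(312, (57, 57, 54)), (314, (58, 59, 57)), (316, (19, 20, 24)), (318, (13, 23, 41)), (320, (27, 38, 60)), (322, (20, 35, 58)), (324, (20, 36, 59))]
180 [(312, (55, 55, 54)), (314, (59, 58, 56)), (316, (35, 37, 39)), (318, (8, 18, 27)), (320, (24, 36, 59)), (322, (75, 79, 85)), (324, (139, 139, 135))]
200 [(312, (55, 55, 53)), (314, (53, 54, 51)), (316, (52, 54, 52)), (318, (6, 11, 19)), (320, (20, 32, 55)), (322, (22, 33, 58)), (324, (22, 37, 60))]
220 [(312, (73, 75, 72)), (314, (72, 73, 70)), (316, (68, 70, 65)), (318, (9, 14, 22)), (320, (23, 34, 56)), (322, (22, 33, 56)), (324, (24, 37, 59))]
240 [(312, (73, 74, 72)), (314, (73, 75, 71)), (316, (75, 77, 73)), (318, (21, 24, 30)), (320, (19, 31, 52)), (322, (25, 39, 64)), (324, (24, 38, 64))]
250 [(312, (69, 70, 68)), (314, (71, 72, 70)), (316, (71, 72, 69)), (318, (39, 42, 46)), (320, (16, 23, 38)), (322, (24, 38, 64)), (324, (27, 39, 65))]
[(165.0, 308.5), (177.0, 309.5), (189.0, 309.5), (201.0, 309.5), (213.0, 309.5), (225.0, 316.5), (237.0, 317.5), (249.0, 317.5)] [(153.5, 240), (153.5, 252), (152.5, 264), (151.5, 276), (150.5, 288), (149.5, 300)]
res 0.005779603
res 0.052097425
corner [0.5061918  0.22339702] angles -12.663175 70.878685
```

```bash
cat >> h.py <<'E'
def jig(p,pose):
    im=p["image"]; b=(im.max(2)>45)
    pr=[];pe=[]
    for r in range(160,252,3):
        c=311
        while b[r,c]: c+=1
        pr.append((r,c-.5))
    for c in range(240,310,3):
        r=165
        while b[r,c] and int(im[r,c,2])-int(im[r,c,0])<15: r-=1
        pe.append((r+.5,c))
    def fit(L,z):
        W=np.array([ray(p,a,z,pose)[:2] for a in L],np.float32)
        vx,vy,x,y=cv2.fitLine(W,cv2.DIST_HUBER,0,.001,.001).ravel(); print("res",np.abs((W-[x,y])@[-vy,vx]).round(4).tolist()); return np.array([vx,vy]),np.array([x,y])
    d1,a1=fit(pr,.012); d2,a2=fit(pe,.030)
    t=np.linalg.solve(np.c_[d1,-d2],a2-a1)
    print("corner",a1+t[0]*d1,"angles",np.degrees(np.arctan2(d1[1],d1[0])),np.degrees(np.arctan2(d2[1],d2[0])))
E
python3 - <<'E'
from h import *
s=manip.read_state(); pose=(s["ee_pos"],s["eef_rot"])
p=manip.get_image("wrist"); jig(p,pose)
E
```

```text
res [0.00039999998989515007, 0.0003000000142492354, 9.999999747378752e-05, 0.0, 0.00019999999494757503, 0.0003000000142492354, 0.00039999998989515007, 0.0007999999797903001, 0.000699999975040555, 0.0006000000284984708, 0.00039999998989515007, 0.0003000000142492354, 9.999999747378752e-05, 0.0, 9.999999747378752e-05, 0.0003000000142492354, 0.00039999998989515007, 0.0006000000284984708, 0.000699999975040555, 0.0008999999845400453, 0.0005000000237487257, 0.0003000000142492354, 0.00019999999494757503, 0.0, 9.999999747378752e-05, 0.0003000000142492354, 0.00039999998989515007, 0.0006000000284984708, 0.0007999999797903001, 0.0006000000284984708, 0.0005000000237487257]
res [0.0, 0.0003000000142492354, 0.000699999975040555, 0.00039999998989515007, 9.999999747378752e-05, 0.00019999999494757503, 0.0005000000237487257, 0.0006000000284984708, 0.0003000000142492354, 0.0, 0.0003000000142492354, 0.0006000000284984708, 0.00039999998989515007, 0.00019999999494757503, 9.999999747378752e-05, 0.00039999998989515007, 0.0006000000284984708, 0.0003000000142492354, 0.0, 0.0003000000142492354, 0.0006000000284984708, 0.0005000000237487257, 0.00019999999494757503, 9.999999747378752e-05]
corner [0.5082541  0.23825851] angles -18.633373 71.044174
```

```bash
python3 -m inch '[[[-0.08,-0.22,0],0],[[-0.16,-0.44,0],0],[[-0.24,-0.65,0],0],[[-0.32,-0.86,0],0]]'
python3 -m inch '[[[-0.08,-0.22,0],-0.028],[[-0.16,-0.44,0],-0.056],[[-0.24,-0.65,0],-0.084],[[-0.32,-0.87,0],-0.112],[[-0.32,-0.87,0],-0.142],[[-0.32,-0.87,0],-0.142],[[-0.32,-0.87,0],-0.142]]'
python3 - <<'E'
from h import *
s=manip.read_state(); pose=(s["ee_pos"],s["eef_rot"]); print(np.round(s["joint_pos"],3))
p=manip.get_image("wrist")
cv2.imwrite("pics/d.png",p["image"])
for l,z in (("bracket_rib",.045),("bracket",0)):
    for r in manip.place_of(p,l)[:3]: print(l,round(r["p"],2),np.round(r["at"]),np.round(ray(p,r["at"],z,pose),4))
t=manip.trace(p,"bracket"); 
for r in t[:2]: print(r["p"],r["at"],cv2.minAreaRect(np.argwhere(r["region"])[:,::-1].astype(np.float32)))
E
```

```text
time_s: 2.88
ee_pos: [0.489, -0.0788, 0.2947]
eef_rot: [3.141, 0.001, 2.736]
contact_force: [0.6, -0.1, 0.1]
opening: 0.0939
grasp_force: 0.0
time_s: 3.75
ee_pos: [0.4768, -0.3086, 0.2944]
eef_rot: [3.141, -0.0, -2.657]
contact_force: [-0.3, -0.1, 0.3]
opening: 0.0938
grasp_force: 0.0
[ 0.098  0.276  0.52   1.681 -0.145  1.223  2.707]
bracket_rib 0.68 [211. 253.] [ 0.5306 -0.2868  0.045 ]
bracket_rib 0.62 [222. 363.] [ 0.474  -0.1469  0.045 ]
bracket 0.89 [212. 252.] [ 0.5455 -0.282   0.    ]
bracket 0.46 [312. 322.] [ 0.6455 -0.0993  0.    ]
0.93 [213.2, 253.3] ((254.81121826171875, 211.51797485351562), (67.17224884033203, 42.19004821777344), 84.5596694946289)
0.76 [3.0, 318.4] ((325.5, 13.5), (27.0, 51.0), 90.0)
```

View pics/d.png

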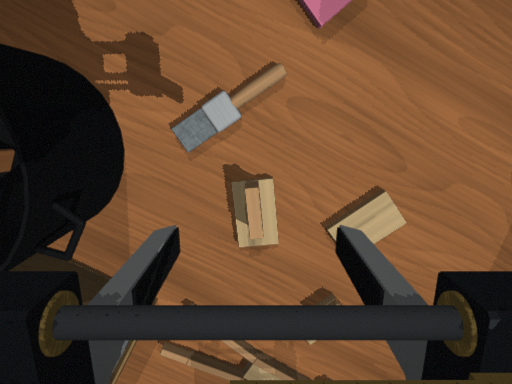

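The wooden bracket is at (180–247, 232–278). The rib is flush at the upper end, so the square end points towards the robot. I'll fit a model to the silhouette.

```bash
cat >> h.py <<'E'
from scipy.optimize import minimize
def box(x0,x1,y,z0,z1): return np.array([[a,b,c] for a in(x0,x1) for b in(-y,y) for c in(z0,z1)])
BX=[box(-.035,.065,.03,0,.016),box(-.035,.035,.009,.016,.062)]
def fitbr(p,pose,region,x0,zb=0):
    K=np.array(p["intrinsics"]);H=np.array(p["hand_eye"]);T=np.eye(4);T[:3,:3]=R.from_euler('xyz',pose[1]).as_matrix();T[:3,3]=pose[0]
    C=np.linalg.inv(T@H); S=8
    big=cv2.resize(region.astype(np.uint8),None,fx=S,fy=S,interpolation=cv2.INTER_NEAREST)
    def f(v):
        m=np.zeros_like(big); c,s=np.cos(v[2]),np.sin(v[2])
        for b in BX:
            w=b@np.array([[c,s,0],[-s,c,0],[0,0,1]])+[v[0],v[1],zb]
            q=(w@C[:3,:3].T+C[:3,3])@K.T; q=((q[:,:2]/q[:,2:]+.5)*S).astype(np.int32)
            cv2.fillConvexPoly(m,cv2.convexHull(q),1)
        return 1-(m&big).sum()/max(1,(m|big).sum())
    x0=np.array(x0); sim=np.vstack([x0]+[x0+d for d in np.diag([.008,.008,.12])])
    r=minimize(f,x0,method="Nelder-Mead",options=dict(initial_simplex=sim,maxiter=120)); return r.x,1-r.fun
def cmd(s,tgt,yaw):
    Rm=R.from_euler('xyz',s["eef_rot"]).as_matrix(); d=Rm.T@(np.array(tgt)-s["ee_pos"])/.25
    e=(s["eef_rot"][2]-yaw+np.pi)%(2*np.pi)-np.pi
    print("shift",d.round(3),"turn",round(e/2/np.pi,4),"dist mm",np.linalg.norm(d)*250, "deg",np.degrees(e))
E
python3 - <<'E'
from h import *
s=manip.read_state(); pose=(s["ee_pos"],s["eef_rot"])
p=manip.get_image("wrist"); t=manip.trace(p,"bracket")[0]
for y in (.4,.55): v,i=fitbr(p,pose,t["region"],[.53,-.287,y]); print(v,np.degrees(v[2]),i)
v2,i2=fitbr(p,pose,t["region"],[.53,-.287,.5-np.pi]);print("flip",v2,i2)
cmd(s,[v[0],v[1],.12],v[2]); cmd(s,[v[0],v[1],.12],v[2]+np.pi)
E
```

```text
[ 0.53  -0.287  0.4  ] 22.918311805232932 0.0
[ 0.53  -0.287  0.55 ] 31.51267873219528 0.0
flip [ 0.53       -0.287      -2.64159265] 0.0
shift [-0.227 -0.023  0.698] turn 0.4896 dist mm 183.69487623488214 deg 176.25099585571618
shift [-0.227 -0.023  0.698] turn -0.0104 dist mm 183.69487623488214 deg -3.7490041442837527
```

```bash
python3 - <<'E'
from h import *
s=manip.read_state(); pose=(s["ee_pos"],s["eef_rot"])
p=manip.get_image("wrist"); T=manip.trace(p,"bracket")
for t in T[:3]:
    print(t["p"],t["at"],np.argwhere(t["region"]).min(0),np.argwhere(t["region"]).max(0),t["region"].shape)
    for y in (.4,.55): v,i=fitbr(p,pose,t["region"],[.53,-.287,y]); print(v,np.degrees(v[2]),i)
E
```

```text
0.96 [4.9, 321.3] [  0 300] [ 26 349] (384, 512)
[ 0.53  -0.287  0.4  ] 22.918311805232932 0.0
[ 0.53  -0.287  0.55 ] 31.51267873219528 0.0
0.69 [213.1, 252.2] [178 232] [245 277] (384, 512)
[ 0.52840519 -0.2865495   0.575255  ] 32.9596838620827 0.943238814953521
[ 0.52843856 -0.28654622  0.58066562] 33.2696893854504 0.9431067820504963
```

```bash
python3 -m inch '[[[-0.1,0,0.04],0.029],[[-0.2,0,0.08],0.058],[[-0.3,0,0.12],0.087],[[-0.42,0,0.14],0.116],[[-0.42,0,0.14],0.145],[[-0.42,0,0.14],0.174],[[-0.42,0,0.14],0.203],[[-0.42,0,0.14],0.232]]'
python3 -m inch '[[[0,0,0],0.029],[[0,0,0],0.058],[[0,0,0],0.087],[[0,0,0],0.116],[[0,0,0],0.145],[[0,0,0],0.174],[[0,0,0],0.203],[[0,0,0],0.232]]'
python3 -m inch '[[[0,0,0],0.021],[[0,0,0],0.021],[[0,0,0],0.021]]'
python3 - <<'E'
from h import *
s=manip.read_state(); pose=(s["ee_pos"],s["eef_rot"]); print(np.round(s["joint_pos"],3))
p=manip.get_image("wrist"); cv2.imwrite("pics/e.png",p["image"])
for t in manip.trace(p,"bracket")[:3]:
    v,i=fitbr(p,pose,t["region"],[.528,-.287,.5]); print(t["p"],t["at"],v,np.degrees(v[2]),i)
    if i>.5: cmd(s,[v[0],v[1],.04],v[2])
E
```

```text
time_s: 5.15
ee_pos: [0.5697, -0.2596, 0.2595]
eef_rot: [-3.142, 0.0, 2.163]
contact_force: [-0.3, 0.4, -0.6]
opening: 0.0942
grasp_force: 0.0
time_s: 6.15
ee_pos: [0.5697, -0.2596, 0.2595]
eef_rot: [3.141, -0.0, 0.706]
contact_force: [-1.2, 0.4, 0.4]
opening: 0.0939
grasp_force: 0.0
time_s: 6.52
ee_pos: [0.5696, -0.2597, 0.2595]
eef_rot: [3.142, 0.0, 0.583]
contact_force: [0.4, 0.2, 0.2]
opening: 0.0941
grasp_force: 0.0
[-0.364  0.624  1.125  1.59  -0.579  1.3   -0.139]
0.82 [197.0, 258.6] [ 0.52858455 -0.28696752  0.57371351] 32.87136277791142 0.9783141878057717
shift [-0.197  0.001  0.878] turn 0.0015 dist mm 224.94308675945985 deg 0.5284972493624115
0.8 [367.1, 177.7] [ 0.528 -0.287  0.5  ] 28.64788975654116 0.0
```

View pics/e.png

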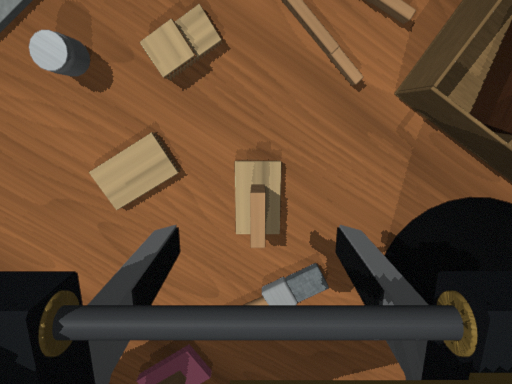

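The bracket is at (160–248, 235–282), rib downwards, and the second fit agrees with the first to within 1 mm. I'll descend and grip.

```bash
python3 -m inch '[[[-0.1,0,0.1],0.0015],[[-0.197,0.001,0.25],0.0015],[[-0.197,0.001,0.42],0.0015],[[-0.197,0.001,0.59],0.0015],[[-0.197,0.001,0.73],0.0015],[[-0.197,0.001,0.83],0.0015],[[-0.197,0.001,0.878],0.0015],[[-0.197,0.001,0.878],0.0015]]'
python3 -m inch '[[[0,0,0],0],[[0,0,0],0],[[0,0,0],0],[[0,0,0],0],[[0,0,0],0],[[0,0,0],0],[[0,0,0],0],[[0,0,0],0]]' 1 40
python3 -c "
from h import *
print(np.round(manip.read_state()['joint_pos'],3))"
```

```text
time_s: 7.62
ee_pos: [0.5285, -0.2872, 0.04]
eef_rot: [-3.142, 0.0, 0.57]
contact_force: [0.0, -0.3, 1.2]
opening: 0.094
grasp_force: 0.0
time_s: 8.62
ee_pos: [0.5285, -0.287, 0.04]
eef_rot: [3.142, 0.0, 0.57]
contact_force: [0.5, 0.6, -1.4]
opening: 0.018
grasp_force: 40.4
[-0.194  0.814  0.91   1.821 -0.803  0.924  0.086]
```

```bash
python3 -m inch '[[[0,0,-0.15],0],[[0,0,-0.35],0],[[0.05,-0.08,-0.54],0],[[0.16,-0.24,-0.6],0],[[0.28,-0.42,-0.6],0],[[0.4,-0.6,-0.6],0],[[0.526,-0.78,-0.6],0],[[0.526,-0.78,-0.6],0]]'
python3 -m inch '[[[0.1,-0.15,0],0.02],[[0.21,-0.31,0],0.045],[[0.32,-0.47,0],0.07],[[0.43,-0.64,0],0.095],[[0.526,-0.78,0],0.12],[[0.526,-0.78,0],0.143],[[0.526,-0.78,0],0.143],[[0.526,-0.78,0],0.143]]'
python3 - <<'E'
from h import *
s=manip.read_state(); pose=(s["ee_pos"],s["eef_rot"]); print(np.round(s["joint_pos"],3))
cmd(s,[.5392,.1833,.09],-.328)
p=manip.get_image("wrist"); cv2.imwrite("pics/f.png",p["image"])
for l,z in (("corner",.012),):
    for r in manip.place_of(p,l)[:2]: print(l,round(r["p"],2),np.round(r["at"]),np.round(ray(p,r["at"],z,pose),4))
for t in manip.trace(p,"bracket")[:1]:
    v,i=fitbr(p,pose,t["region"],[*s["ee_pos"][:2],s["eef_rot"][2]],s["ee_pos"][2]-.04); print(t["p"],t["at"],v,i)
E
```

```text
time_s: 9.62
ee_pos: [0.5342, -0.0472, 0.1895]
eef_rot: [-3.14, 0.0, 0.577]
contact_force: [-0.8, 0.1, -1.3]
opening: 0.0174
grasp_force: 40.0
time_s: 10.62
ee_pos: [0.5395, 0.1822, 0.1901]
eef_rot: [-3.142, -0.0, -0.326]
contact_force: [-0.4, 0.0, -0.9]
opening: 0.0179
grasp_force: 40.0
[-1.235  0.666  1.227  1.812 -0.684  1.17  -1.681]
shift [-0.003 -0.004  0.4  ] turn 0.0003 dist mm 100.06740601519418 deg 0.0943533144355701
corner 0.97 [224. 220.] [0.5089 0.2389 0.012 ]
```

View pics/f.png

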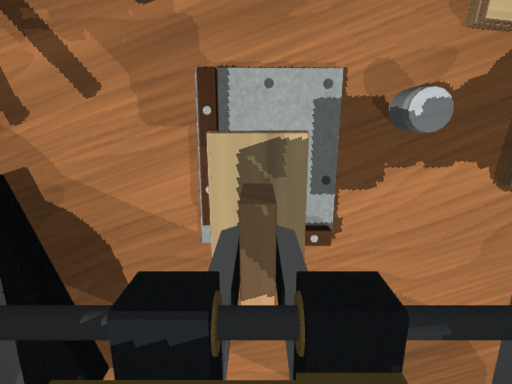

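The bracket is held (base edge at (132, 208–308)) over the jig, and the corner comes out at (0.509,0.239) again. I'll descend to just above the board.

```bash
python3 -m inch '[[[-0.003,-0.004,0.1],0],[[-0.003,-0.004,0.22],0],[[-0.003,-0.004,0.34],0],[[-0.003,-0.004,0.44],0],[[-0.003,-0.004,0.5],0],[[-0.003,-0.004,0.532],0],[[-0.003,-0.004,0.532],0],[[-0.003,-0.004,0.532],0]]'
python3 - <<'E'
from h import *
s=manip.read_state(); pose=(s["ee_pos"],s["eef_rot"]); print(np.round(s["joint_pos"],3),s["contact_force"])
p=manip.get_image("wrist"); cv2.imwrite("pics/g.png",p["image"])
for t in manip.trace(p,"bracket")[:1]:
    v,i=fitbr(p,pose,t["region"],[*s["ee_pos"][:2],s["eef_rot"][2]],s["ee_pos"][2]-.04); print(t["p"],t["at"],v,i)
E
```

```text
time_s: 11.78
ee_pos: [0.5393, 0.1845, 0.0576]
eef_rot: [-3.141, -0.001, -0.328]
contact_force: [0.4, -0.2, -1.5]
opening: 0.0179
grasp_force: 40.0
[-1.122  0.81   1.038  1.898 -0.863  0.964 -1.57 ] [ 0.40896777 -0.18401633 -1.46706216]
0.61 [197.5, 258.8] [ 0.54143181  0.18515626 -0.31759789] 0.7488579605205808
```

View pics/g.png

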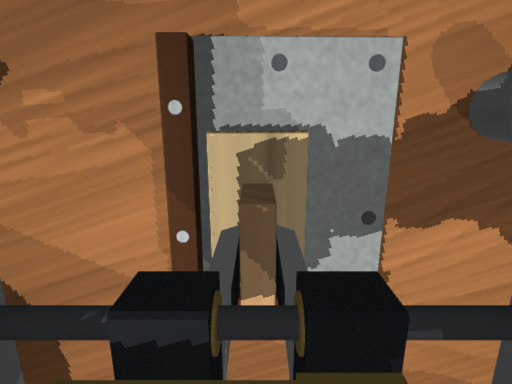

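```bash
python3 -m inch '[[[0,0,0.012],0],[[0,0,0.018],0],[[0,0,0.021],0],[[0,0,0.023],0],[[0,0,0.023],0]]'
python3 -c "
from h import *
s=manip.read_state();print(np.round(s['contact_force'],1),np.round(s['ee_pos'],4))"
```

```text
time_s: 12.5
ee_pos: [0.5389, 0.1844, 0.0519]
eef_rot: [-3.141, 0.001, -0.328]
contact_force: [-8.1, 0.5, 17.2]
opening: 0.0182
grasp_force: 40.0
[-8.1  0.5 17.2] [0.5389 0.1844 0.0519]
```

```bash
python3 -m inch '[[[0,-0.01,-0.001],0],[[0,-0.02,-0.001],0],[[0,-0.03,-0.001],0],[[0,-0.034,-0.001],0]]'
python3 -m inch '[[[0,-0.004,0],0],[[0,-0.008,0],0],[[0,-0.008,0],0]]'
```

```text
time_s: 13.0
ee_pos: [0.5422, 0.1918, 0.052]
eef_rot: [3.141, -0.001, -0.329]
contact_force: [-1.2, -5.3, 7.5]
opening: 0.0179
grasp_force: 40.0
time_s: 13.38
ee_pos: [0.5426, 0.193, 0.052]
eef_rot: [3.14, -0.001, -0.329]
contact_force: [-2.4, -6.8, 10.0]
opening: 0.0177
grasp_force: 40.0
```

```bash
python3 -m inch '[[[0,-0.004,0],0],[[0,-0.008,0],0],[[0,-0.008,0],0]]'
python3 -m inch '[[[0,-0.004,0],0],[[0,-0.006,0],0],[[0,-0.006,0],0]]'
```

```text
time_s: 13.75
ee_pos: [0.5426, 0.1934, 0.052]
eef_rot: [3.139, -0.0, -0.331]
contact_force: [-8.8, -14.4, 16.5]
opening: 0.0177
grasp_force: 40.0
time_s: 14.12
ee_pos: [0.5427, 0.1935, 0.052]
eef_rot: [3.137, 0.0, -0.332]
contact_force: [-14.7, -20.4, 22.2]
opening: 0.0179
grasp_force: 40.0
```

```bash
python3 -m inch '[[[-0.006,0.008,-0.001],0],[[-0.014,0.008,-0.001],0],[[-0.024,0.008,-0.001],0],[[-0.034,0.008,-0.001],0],[[-0.034,0.008,-0.001],0]]'
python3 -m inch '[[[-0.006,0,0],0],[[-0.012,0,0],0],[[-0.012,0,0],0]]'
```

```text
time_s: 14.75
ee_pos: [0.5356, 0.1958, 0.0522]
eef_rot: [3.139, -0.003, -0.331]
contact_force: [1.3, -12.4, 3.3]
opening: 0.018
grasp_force: 40.0
time_s: 15.12
ee_pos: [0.5328, 0.1968, 0.0522]
eef_rot: [3.139, -0.003, -0.331]
contact_force: [3.0, -12.6, 2.8]
opening: 0.0178
grasp_force: 40.0
```

```bash
python3 -m inch '[[[-0.004,0,0],0],[[-0.008,0,0],0],[[-0.008,0,0],0]]'
python3 -m inch '[[[-0.004,0,0],0],[[-0.008,0,0],0],[[-0.008,0,0],0]]'
```

```text
time_s: 15.5
ee_pos: [0.5317, 0.1972, 0.0523]
eef_rot: [3.139, -0.005, -0.331]
contact_force: [8.6, -14.7, -1.5]
opening: 0.0176
grasp_force: 40.0
time_s: 15.88
ee_pos: [0.5311, 0.1974, 0.0526]
eef_rot: [3.139, -0.008, -0.331]
contact_force: [17.4, -15.9, -5.6]
opening: 0.0176
grasp_force: 40.0
```

```bash
python3 -m inch '[[[0.004,0,0],0],[[0.004,0,0.003],0],[[0.004,0,0.006],0],[[0.004,0,0.006],0]]' 1 60
python3 -m inch '[[[0,0,0.003],0],[[0,0,0.003],0],[[0,0,0.003],0]]'
python3 -c "
from h import *
s=manip.read_state();print(np.round(s['contact_force'],1),np.round(s['ee_pos'],4),np.round(s['wrist_torque'],2))"
```

```text
time_s: 16.38
ee_pos: [0.5315, 0.1972, 0.0521]
eef_rot: [3.14, -0.006, -0.331]
contact_force: [4.0, -17.0, 23.9]
opening: 0.0177
grasp_force: 60.0
time_s: 16.75
ee_pos: [0.5317, 0.1971, 0.0519]
eef_rot: [3.141, -0.006, -0.332]
contact_force: [0.9, -17.5, 34.7]
opening: 0.0177
grasp_force: 60.0
[  0.9 -17.5  34.7] [0.5317 0.1971 0.0519] [-3.93  0.7  -0.07]
```

```bash
python3 -m inch '[[[-0.004,-0.002,0],0],[[-0.008,-0.004,0.001],0],[[-0.008,-0.004,0.001],0]]'
python3 -m inch '[[[-0.003,-0.002,0.001],0],[[-0.003,-0.002,0.001],0],[[-0.003,-0.002,0.001],0]]'
python3 - <<'E'
from h import *
s=manip.read_state(); f=np.array(s["contact_force"]); C=np.array([.5083,.2383]); ex=np.array([.9466,-.3223]); ey=np.array([.3223,.9466])
print("f corner",f[:2]@ex,f[:2]@ey,f[2],"pos",(s["ee_pos"][:2]-C)@ex,(s["ee_pos"][:2]-C)@ey,s["ee_pos"][2],np.degrees(s["eef_rot"]),np.round(s["wrist_torque"],2))
p=manip.get_image("scene"); im=p["image"]
a,b=proj(p,[[.51,.2,.012]]).astype(int)[0]; cv2.imwrite("pics/h.png",cv2.resize(im[b-60:b+60,a-80:a+80],None,fx=5,fy=5,interpolation=cv2.INTER_CUBIC))
p=manip.get_image("top"); im=p["image"]
a,b=proj(p,[[.51,.2,.012]]).astype(int)[0]; cv2.imwrite("pics/i.png",cv2.resize(im[b-60:b+60,a-80:a+80],None,fx=5,fy=5,interpolation=cv2.INTER_CUBIC))
p=manip.get_image("wrist"); cv2.imwrite("pics/j.png",cv2.resize(p["image"][:,100:400],None,fx=1.56,fy=1.56))
E
```

```text
time_s: 17.12
ee_pos: [0.5315, 0.1973, 0.0521]
eef_rot: [3.14, -0.009, -0.333]
contact_force: [8.2, -23.9, 32.8]
opening: 0.0173
grasp_force: 60.0
time_s: 17.5
ee_pos: [0.5314, 0.1973, 0.0521]
eef_rot: [3.14, -0.01, -0.333]
contact_force: [10.1, -27.5, 35.6]
opening: 0.0176
grasp_force: 60.0
f corner 18.432625485084976 -22.807594225005282 35.557827254466865 pos 0.035111362186523 -0.03136109857448634 0.05210127771475363 [179.89578267  -0.58581303 -19.09727426] [-6.47 -1.53 -0.  ]
```

View pics/h.png

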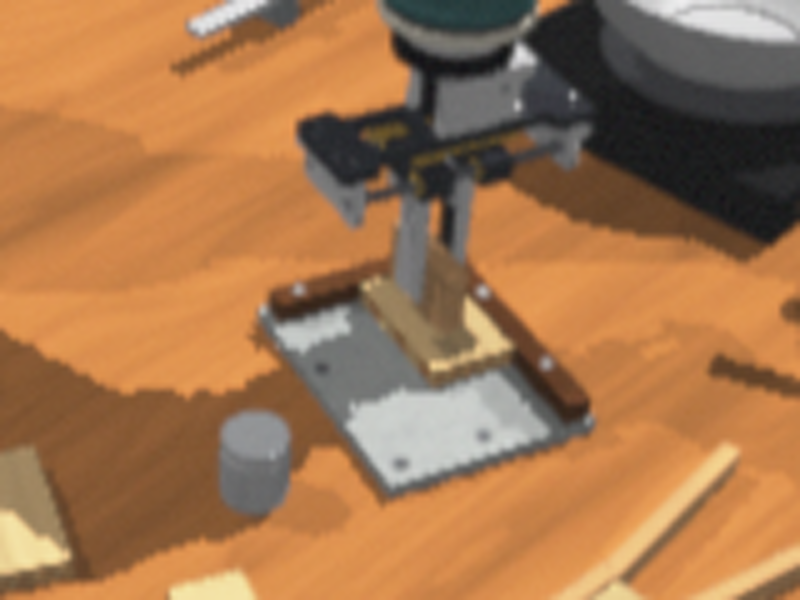

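View pics/j.png

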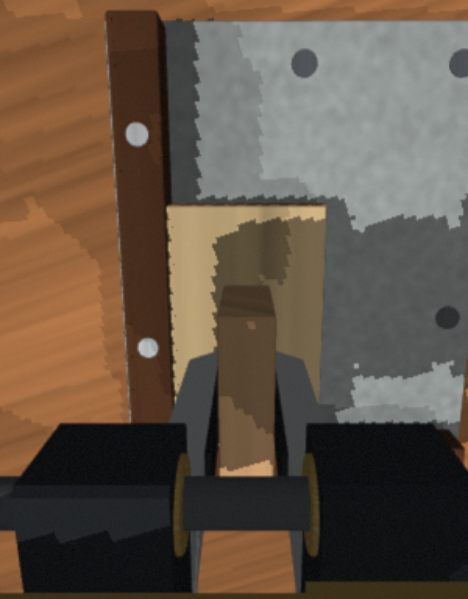

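The bracket is in the corner. In the scene crop its base edge runs along the dark fence, and in the wrist view its left edge at column 170 touches the fence. The forces are about 18 N on the end stop, 23 N on the long fence and 36 N down. The tool leans 0.6°, so I'll press down a bit more and check in the wrist view whether the bracket lies flat, by comparing its position relative to the tool before and after contact.

```bash
python3 -m inch '[[[0,0,0.002],0],[[0,0,0.004],0],[[0,0,0.004],0],[[0,0,0.004],0]]'
cat > chk.py <<'E'
from h import *
s=manip.read_state(); f=np.array(s["contact_force"]); C=np.array([.5083,.2383]); ex=np.array([.9466,-.3223]); ey=np.array([.3223,.9466])
print("f corner",f[:2]@ex,f[:2]@ey,f[2],"pos",(s["ee_pos"][:2]-C)@ex,(s["ee_pos"][:2]-C)@ey,s["ee_pos"][2],np.degrees(s["eef_rot"]))
p=manip.get_image("wrist"); cv2.imwrite("pics/k.png",p["image"])
def edge(im,ax):
    h=cv2.cvtColor(im,cv2.COLOR_BGR2HSV)[...,1].astype(float)
    out=[]
    rng=range(214,302,4) if ax==0 else range(140,200,4)
    for k in rng:
        l=h[122:142,k] if ax==0 else h[k,296:318]
        g=np.abs(np.diff(l)); w=np.where(g>g.max()*.5,g,0); out.append((w*np.arange(len(g))).sum()/w.sum()+(122 if ax==0 else 296)+.5)
    return np.array(out)
for n,i in (("f",cv2.imread("pics/f.png")),("g",cv2.imread("pics/g.png")),("now",p["image"])):
    a=edge(i,0); b=edge(i,1); print(n,"far edge rows",np.median(a),a[[2,-3]].round(1),"right edge col",np.median(b),b[[1,-2]].round(1))
E
python3 chk.py
```

```text
time_s: 18.15
ee_pos: [0.5316, 0.1972, 0.0518]
eef_rot: [3.14, -0.01, -0.334]
contact_force: [4.6, -28.5, 52.4]
opening: 0.0174
grasp_force: 60.0
f corner 13.535627201552622 -25.461093910764315 52.43939035187681 pos 0.03526627171978083 -0.03139176319220602 0.05183472301760142 [179.93133093  -0.57842039 -19.10966706]
f far edge rows 130.5 [130.5 130.5] right edge col 306.8975903614458 [307.5 306. ]
g far edge rows 130.5 [130.5 130.5] right edge col 307.5 [307.9 306.2]
now far edge rows 129.5 [129.5 129.5] right edge col 307.5 [308.5 306.5]
```

```bash
python3 -m inch '[[[-0.002,0,-0.004],0],[[-0.006,-0.002,-0.006],0],[[-0.006,-0.002,-0.006],0],[[-0.006,-0.002,-0.006],0]]'; python3 chk.py
```

```text
time_s: 18.7
ee_pos: [0.531, 0.1974, 0.0522]
eef_rot: [3.139, -0.013, -0.334]
contact_force: [19.1, -31.4, 20.3]
opening: 0.0176
grasp_force: 60.0
f corner 28.22043597110034 -23.607138085548545 20.3492766348771 pos 0.03469622372163877 -0.031353049339382995 0.052249452154307555 [179.83991619  -0.73604867 -19.12693817]
f far edge rows 130.5 [130.5 130.5] right edge col 306.8975903614458 [307.5 306. ]
g far edge rows 130.5 [130.5 130.5] right edge col 307.5 [307.9 306.2]
now far edge rows 129.5 [129.5 129.4] right edge col 307.5 [308.5 306.5]
```

```bash
python3 -m inch '[[[0.002,0,0.002],0],[[0.002,0,0.004],0],[[0.002,0,0.004],0],[[0.002,0,0.004],0],[[0.002,0,0.004],0],[[0.002,0,0.004],0]]'; python3 chk.py
python3 - <<'E'
from h import *
# flatness: fit with calibrated top/scene is too coarse; show close crop
p=manip.get_image("scene"); a,b=proj(p,[[.55,.19,.02]]).astype(int)[0]
cv2.imwrite("pics/l.png",cv2.resize(p["image"][b-30:b+30,a-40:a+40],None,fx=10,fy=10,interpolation=cv2.INTER_CUBIC))
print(np.round(manip.read_state()["wrist_torque"],2))
E
```

```text
time_s: 19.5
ee_pos: [0.5313, 0.1974, 0.052]
eef_rot: [3.14, -0.012, -0.334]
contact_force: [11.1, -31.6, 39.6]
opening: 0.0177
grasp_force: 60.0
f corner 20.705643282841603 -26.35322529514272 39.556622100870776 pos 0.03496422572349342 -0.03132392741826299 0.052017322140879334 [179.88137748  -0.67601631 -19.13028964]
f far edge rows 130.5 [130.5 130.5] right edge col 306.8975903614458 [307.5 306. ]
g far edge rows 130.5 [130.5 130.5] right edge col 307.5 [307.9 306.2]
now far edge rows 129.5 [129.5 129.5] right edge col 307.5 [308.5 306.5]
[-7.44 -2.14 -0.  ]
```

View pics/l.png

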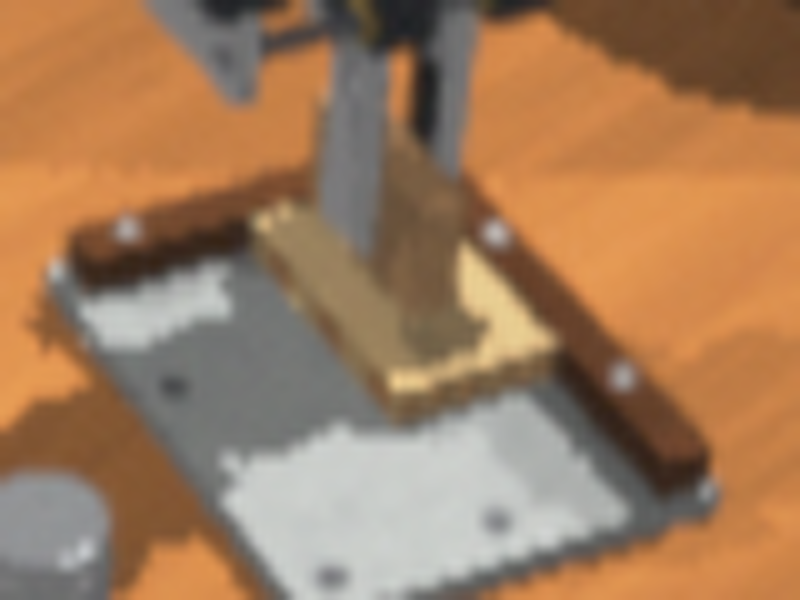

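The bracket sits flat in the corner: its base meets the end stop at about (215,265) and the long fence along (200–345, 470–560). About 21 N and 26 N press on the fences, with 40 N down. I'll hand it in.

```bash
python3 -c "
from station import manip
print(manip.finish_job())"
```

```text
the job is handed in; nothing more can be done
None
```

The bracket is in the jig corner, still gripped at 60 N and pressed against both fences (about 21 N on the end stop, 26 N on the long fence, 40 N down), and the job was handed in at about 20 s. It looks flat on the board, but the tool leaned 0.7° under load and I couldn't measure the bracket's own tilt more finely than the pictures show.

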